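# Snap a price-sign holder shut with snap pliers

### The job

The little price-sign holder stands with its cover ajar. Pick up the spring-loaded snap pliers by both grips, bring the jaws round the snap at the holder's low front corner until their dies sit over its two caps, and squeeze gently, only as hard as it needs, until the snap clicks shut. Then let the pliers open, draw them back clear of the holder and leave them lying flat on the bench; touch the holder with nothing but the pliers, and leave the tape roll, carton and mug alone.

Things in the scene. Friction and masses are not known exactly. Their poses are not given: they have to be found in the camera images.
- holder: Price-sign holder, fixed: grey 4 mm upright back plate (90 mm high, white card) on a dark steel foot, and a cover ajar on it. Origin on the bench straight below the snap. x: from the snap along the plate to the cover's upright hinge (90 mm, away from the robot); y: across it, to the cover's side; z up. Foot 75 x 70 x 6 mm from x = 25 mm on; the high part of the plate starts at x = 18 mm.
- tongue (a point): Middle of the front end of the back plate's tongue: 13 mm in front (-x) of the snap, 15 mm above the bench, 4 mm thick (y -2 to 2 mm), 22 mm high from 4 mm above the bench; nothing lies beneath. The cover ends there too. Axes as the holder's.
- stud (a point): Centre of the outer face of the fixed steel cap (disc, 16 mm across) on the back plate's -y side: x 0, y -5 mm in the holder's frame, 15 mm above the bench. Axes as the holder's.
- leaf: The cover: a grey bar 103 mm long, 18 mm high, 4 mm thick with a clear window above it, ajar beside the back plate. Origin on its upright hinge, at bench height; x points from the snap to the hinge, y outward (the cover's outer side), z up.
- snap_cap (a point): Outer face centre of the steel cap (disc, 16 mm across) on the cover's outer side, 15 mm above the bench, facing away from the stud cap. Over both caps: 23 mm open, 16 mm shut; their middle lies at holder y = 6.5 mm open, 3 mm shut, so the pliers must give way sideways. It resists with up to 8 N, then clicks shut to a hard stop. Over 30 N on the cover cracks it. Axes as the cover's.
- cover (a joint): Angle of the cover, rad: 0 open (ajar), 0.078 snapped shut; it springs to one or the other (tips over at 0.039).
- pliers: Loose snap pliers, about 160 g, 178 mm long, lying flat, hinge pin upright; black grips, steel jaws. Origin on the bench under the pin. The frame belongs to the half with the -y jaw and +y grip; x runs forward midway between the open jaws, z up. Squeezed by q (jaw), the midline is q/2 clockwise from above. Jaws 7 to 23 mm above the bench, reaching 60 mm ahead of the pin.
- grip_mid (a point): Midway between the two grips of the open pliers, 70 mm behind the pin, 13 mm above the bench: where to grip. Each grip is a bar 12 mm thick, 26 mm high from the bench, from 32 to 117 mm behind the pin. Outside width here 68 mm open, about 46 mm with the snap shut. Axes as the pliers'.
- die (a point): Centre of the inner face of the die on the -y jaw, the one for the stud cap. Each jaw has such a white disc, 12 mm across, 50 mm ahead of the pin and 15 mm above the bench. Between the dies: 32 mm open, 16 mm with the snap shut. Axes as the pliers'.
- throat (a point): Front face of the steel throat block between the jaws, 37 mm ahead of the pin, on the open midline, 15 mm above the bench. When it butts against the tongue's end the dies sit over the caps. It belongs to the -y jaw and reaches from that jaw to 2 mm past the open midline. Axes as the pliers'.
- jaw (a joint): How far the pliers are squeezed, rad: 0 open (rest), 0.32 with the dies 16 mm apart, 0.37 at their own stop. A preloaded spring opens them: at the middle of the grips each needs about 6.5 N to start closing and 8 N at 0.32. The snap clicks at 14 to 17 N a grip if both dies bear alike; held stiffly off the middle, it takes far more.
- tape: Bystander: upright cardboard tape roll, 90 mm across, 48 mm high. Origin at the centre of its underside.
- carton: Bystander: cardboard box 70 x 100 x 60 mm. Origin at the centre of its underside.
- mug: Bystander: white mug, 80 mm across, 95 mm high. Origin at the centre of its underside.
Things that resemble listed ones, but are neither listed nor needed, are in the scene too. Of the things that look like the pliers, take the one that is farthest from the robot's base at the start.

How it is judged:
On the way, in this order (a step that is already met when the one before it is completed fails the run):
1. the open jaws are round the snap, dies over the caps (x of die in the frame of holder between -0.006 and 0.006 m and distance between die and stud below 0.014 m and y of die in the frame of holder below -0.003 m and value of joint cover below 0.03 rad), for 0.1 s.
2. the snap clicks shut between the dies (value of joint cover above 0.066 rad and distance between die and stud below 0.009 m and contact force between pliers and leaf above 1 N), for 0.1 s.
At the end, for the whole second after the job is handed in: The cover is snapped shut (joint above 0.066 rad), the pliers are open (below 0.03 rad), lie flat on the bench (within 6 mm and 0.08 rad) at rest, not touching the holder, the die at least 20 mm from the stud (value of joint cover above 0.066 rad and distance between die and stud above 0.02 m and contact force between pliers and holder below 0.1 N and height (world z) of pliers below 0.006 m and angle between pliers's own z axis and vertical below 0.08 rad and value of joint jaw below 0.03 rad and linear speed of pliers below 0.02 m/s).
It fails at once if the snap's cover is pressed with more than 30 N (contact force between pliers and leaf above 30 N).
It fails at once if the robot itself touches the holder (contact force between any of the fingers, the arm and holder above 1 N).
It fails at once if a bystander is moved by more than 15 mm (distance of any of tape, carton, mug from where it was at the start of the episode above 0.015 m).
It also fails if it takes over 64 s, if anything falls off the work surface, if the arm or the gripper's body presses on something with over 40 N, if the wrist force passes 120 N, or if a joint passes its speed limit or range.

### The arm

A 6-joint arm with a two-finger parallel gripper is mounted at the origin on the work surface. World frame = base frame: x ahead of the robot, y to its left, z up, the work surface at z = 0. Lengths are in m, angles in rad, forces in N, time in s.
With the tool pointing down it reaches from about 0.325 to 0.9 m from the base axis. Payload 6.1 kg.
Tool frame: the origin (TCP) lies where the fingers leave the gripper's body, on its centre line; the fingertips stand 70 mm ahead of it and the grasp point (between the pads) lies 51 mm ahead of it (arm.tcp_to_grasp is the distance from the TCP to the grasp point, in m); z points along the fingers, y is the line along which they close (so a half turn about z gives the same grasp; the last joint's range is limited). The gripper opens to 87 mm and grips with 3 to 60 N. Pads are 19 mm wide; open, the fingers measure 117 mm over their backs; the gripper's body (75 mm by 190 mm) begins 51 mm behind the grasp point.
Start: joints at [-1.289, 0.22, 1.526, -0, 1.395, -0.126], TCP at [0.248, -0.574, 0.292] pointing down, gripper open.
Joint ranges: [-2.98, 2.98], [-0.91, 2.08], [0.09, 2.57], [-1.24, 4.39], [0.2, 2.65], [-2.68, 2.68]. Speed limits (rad/s): [2.57, 2.57, 3.01, 3.14, 3.14, 3.14].

### API

Orientations are given as a unit quaternion [w, x, y, z].
In Python, from cell import arm gives the robot as it stands.
- The arm moves only by the shell command python3 -m pendant 'ROWS' [FORCE]. ROWS is JSON, a list of rows, each an object with "delta_pos": the shift along the world's x, y, z in m, a list of three; "dr": the turn, a rotation vector about the world's x, y, z in degrees, a list of three; "claw": the opening, from 0 (shut) to 1 (fully open). A call has 1 to 8 rows; each row shifts and turns the commanded pose from where the row before left it; what a row does not reach is not made up. A row lasts 1/8 s, in which the tool goes at most 62.5 mm and 10.7 degrees, less where a joint would pass 70% of its speed; a pose out of reach is approached as far as the arm can. A call is refused whole if a number of a shift passes 0.0625 or a number of a turn 10.7, either way. A call with a gripper value outside its range is refused whole. The fingers move at their own pace and stop on an object; FORCE is the grip in N (left out, the last holds). Time passes only in rows, so rows that do not move let the fingers close. It gives the time, the measured TCP pose, the force, the opening and the grip force at its end, in the units of the state.
- arm.get_state(): the state, without advancing time (a new reading comes with each control period).
- arm.snapshot(name): name is "scene" or "top" or "wrist"; returns a dict with "color" (420x560x3 uint8, red, green, blue), "fx", "fy", "cx", "cy" (pixels), "dist_coeffs" ([k1, k2, p1, p2, k3] as OpenCV has them; the pictures are not rectified), "pose" (4x4, takes a point from camera to world coordinates); the wrist camera has in their place "T_tool_cam" (4x4, takes a point from camera to tool coordinates, whose origin is the TCP and whose axes are the flange's). Camera axes: x right, y up, looking along -z (the intrinsics and any distortion apply to the point x, -y, -z); pixel columns grow to the right and rows downward; lengths in m; the calibration is good to about 2 mm. A picture is of the moment at which its call begins: read the wrist's pose just before it. There is no depth.
- arm.finish_job(): hands the job in; it is judged then, once.
Trained networks look in a picture, given as the dict that the camera call returned (one of the last four; its "shot" number tells which), for a name from the list of things; names that differ only in an ending like _2 or _b are one class to them, and where a whole thing is asked for, a point or a joint stands for the part that bears it (a point fixed in the world has none). Each returns a list of dicts, best first, with "score" (0 to 1); they miss things now and then, are a little off and sometimes report something else, mostly with a low value. They report only what shows in the picture. A call takes as long as a camera call. They do not tell look-alikes from the thing itself.
- arm.boxes_of(picture, name): "box" ([left, top, right, bottom] in pixels, round what is visible of it).
The state is a dict: "time_s": time; "qpos": joint angles; "dq": joint speeds; "effort": joint torques, N m; "tool_pos": TCP position; "ee_rot": TCP orientation; "force": force on the tool from outside, world axes, zero at the start; "moment": the same for the moment, N m; "width": finger opening in m; "gripper_force": force on a finger pad.
Only numpy, scipy, OpenCV 4.12 (cv2) and the standard library are available. Lean on these libraries where they do the work, as an engineer would, in place of code of your own. Each camera call takes 0.05 s, during which the arm holds its last target. There are 200 camera calls.

## Working session

There is one attempt and no reset: what is moved stays moved. The work goes in short steps, Python scripts to look and compute and a shell command to move; the robot and the scene stay as the last step left them, time stands still between calls to the robot, and variables do not carry over. Pictures are saved under pics/ and viewed, at most 10 in all, crops included, and the job is handed in when it is done.

```bash
mkdir -p pics; ls
cat > h.py <<'E'
import numpy as np, cv2
from cell import arm
from scipy.spatial.transform import Rotation as R
def campose(p,st=None):
    if 'pose' in p: return np.array(p['pose'])
    T=np.eye(4); q=st['ee_rot']; T[:3,:3]=R.from_quat([q[1],q[2],q[3],q[0]]).as_matrix(); T[:3,3]=st['tool_pos']
    return T@np.array(p['T_tool_cam'])
def K(p): return np.array([[p['fx'],0,p['cx']],[0,p['fy'],p['cy']],[0,0,1.]])
def back(p,T,uv,z):
    n=cv2.undistortPoints(np.array([[uv]],float),K(p),np.array(p['dist_coeffs']))[0,0]
    d=T[:3,:3]@np.array([n[0],-n[1],-1]); o=T[:3,3]
    return o+d*(z-o[2])/d[2]
def proj(p,T,X):
    c=(np.asarray(X,float)-T[:3,3])@T[:3,:3]; c=c*[1,-1,-1]
    return cv2.projectPoints(c.reshape(-1,1,3),np.zeros(3),np.zeros(3),K(p),np.array(p['dist_coeffs']))[0][:,0]
def snap(n,f=None):
    st=arm.get_state(); p=arm.snapshot(n); T=campose(p,st)
    if f: cv2.imwrite('pics/'+f,cv2.cvtColor(p['color'],cv2.COLOR_RGB2BGR))
    return p,T
E
python3 - <<'E'
from h import *
np.set_printoptions(precision=3,suppress=True)
for n in ['top','scene']:
    p,T=snap(n,n+'1.png'); print(n,T[:3,3])
    for k in ['holder','leaf','pliers','tape','carton','mug','throat','die','snap_cap','stud']:
        for b in arm.boxes_of(p,k)[:4]:
            x=b['box']; c=[(x[0]+x[2])/2,(x[1]+x[3])/2]
            print(k,round(b['score'],2),np.round(x),back(p,T,c,0.015))
E
```

```text
pics
top [0.369 0.072 0.826]
holder 0.58 [258. 110. 297. 169.] [0.659 0.046 0.015]
holder 0.56 [111. 212. 159. 255.] [0.452 0.357 0.015]
leaf 0.71 [271. 119. 285. 167.] [0.651 0.044 0.015]
leaf 0.39 [379. 169. 420. 249.] [ 0.497 -0.222  0.015]
pliers 0.96 [189. 240. 268. 311.] [0.36  0.155 0.015]
pliers 0.68 [384. 168. 423. 250.] [ 0.497 -0.231  0.015]
pliers 0.57 [395. 267. 452. 349.] [ 0.28  -0.262  0.015]
tape 0.65 [112. 212. 159. 253.] [0.454 0.356 0.015]
carton 0.75 [360.  81. 413. 126.] [ 0.744 -0.21   0.015]
carton 0.63 [382. 171. 420. 251.] [ 0.492 -0.225  0.015]
mug 0.69 [ 76. 105. 131. 156.] [0.689 0.441 0.015]
throat 0.97 [382. 172. 419. 250.] [ 0.492 -0.225  0.015]
throat 0.9 [394. 266. 455. 351.] [ 0.278 -0.265  0.015]
throat 0.66 [190. 240. 271. 311.] [0.359 0.15  0.015]
throat 0.46 [391. 169. 417. 247.] [ 0.498 -0.232  0.015]
die 0.76 [190. 239. 270. 307.] [0.365 0.152 0.015]
die 0.74 [382. 168. 416. 250.] [ 0.496 -0.22   0.015]
die 0.65 [396. 266. 452. 354.] [ 0.275 -0.262  0.015]
snap_cap 0.59 [272. 118. 282. 168.] [0.65  0.047 0.015]
stud 0.87 [257. 110. 298. 167.] 
[... 324 characters left out ...]
liers 0.66 [117. 173. 166. 221.] [ 0.29  -0.265  0.015]
pliers 0.21 [350. 167. 385. 201.] [0.437 0.359 0.015]
tape 0.79 [350. 168. 388. 201.] [0.441 0.363 0.015]
carton 0.91 [173. 302. 224. 351.] [ 0.724 -0.2    0.015]
mug 0.57 [410. 212. 463. 258.] [0.661 0.458 0.015]
throat 0.87 [154. 218. 182. 283.] [ 0.493 -0.227  0.015]
throat 0.57 [117. 172. 162. 220.] [ 0.284 -0.27   0.015]
die 0.95 [263. 161. 315. 206.] [0.369 0.145 0.015]
die 0.85 [118. 167. 164. 223.] [ 0.283 -0.265  0.015]
die 0.83 [152. 221. 180. 281.] [ 0.494 -0.231  0.015]
die 0.27 [172. 304. 224. 349.] [ 0.723 -0.2    0.015]
stud 0.87 [273. 250. 311. 296.] [0.653 0.051 0.015]
stud 0.36 [277. 249. 299. 268.] [0.611 0.056 0.015]
```

Run:
```python
import cv2
a=cv2.imread('pics/top1.png')
c=cv2.resize(a[155:365,180:460],None,fx=2.85,fy=2.85,interpolation=2); 
cv2.imwrite('pics/c1.png',c)
d=cv2.resize(a[155:265,365:435],None,fx=5,fy=5,interpolation=2); e=cv2.resize(a[100:180,245:310],None,fx=5.5,fy=5.5,interpolation=2)
import numpy as np
f=np.zeros((555,350+360,3),np.uint8); f[:550,:350]=d; f[:440,350:350+357]=e[:440,:357]; cv2.imwrite('pics/c2.png',f)
```

```text
(no output)
```

View pics/top1.png

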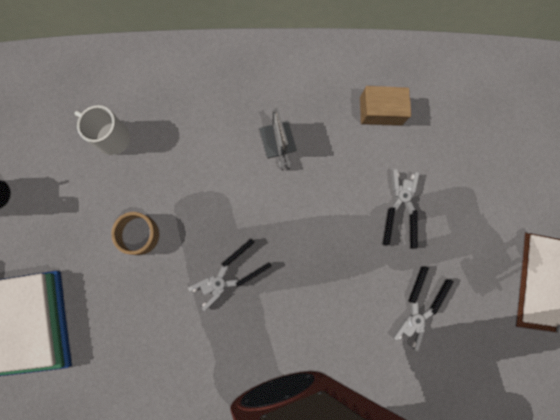

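View pics/c2.png

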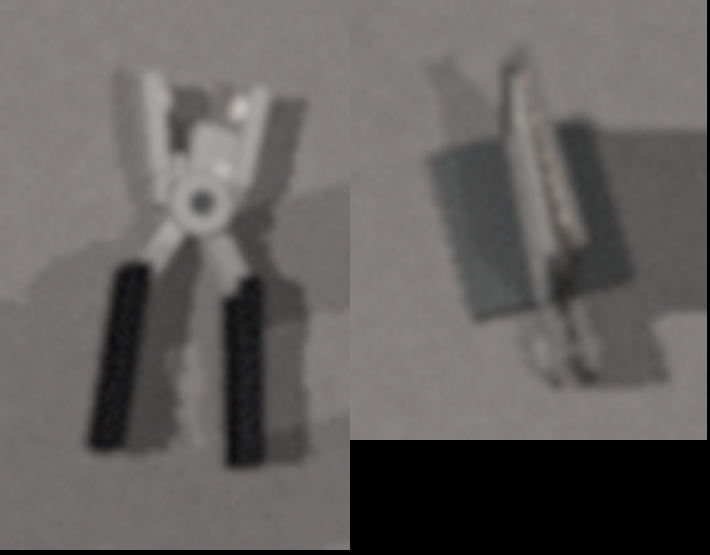

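Run:
```python
from h import *
np.set_printoptions(precision=4,suppress=True)
p,T=snap('top')
f=lambda x,y:(365+x/5,155+y/5); g=lambda x,y:(245+(x-350)/5.5,100+y/5.5)
for n,c,z in [('pin',f(201,202),.026),('gripL',f(120,355),.026),('gripR',f(244,372),.026),('jawL',f(155,75),.023),('jawR',f(262,90),.023)]: print(n,back(p,T,c,z))
for n,c,z in [('foot1',g(430,155),.006),('f2',g(590,120),.006),('f3',g(632,280),.006),('f4',g(478,320),.006),('snap',g(568,360),.02)]: print(n,back(p,T,c,z))
s=arm.get_state(); q=s['ee_rot']; M=R.from_quat([q[1],q[2],q[3],q[0]]).as_matrix(); print(s['tool_pos'],M,s['width']); print(arm.snapshot('wrist')['T_tool_cam'])
```

```text
pin [ 0.5246 -0.2329  0.026 ]
gripL [ 0.4577 -0.1918  0.026 ]
gripR [ 0.4491 -0.2468  0.026 ]
jawL [ 0.583  -0.2173  0.023 ]
jawR [ 0.5759 -0.2664  0.023 ]
foot1 [0.6891 0.085  0.006 ]
f2 [0.7038 0.0183 0.006 ]
f3 [0.6341 0.0029 0.006 ]
f4 [0.6178 0.0663 0.006 ]
snap [0.5965 0.0307 0.02  ]
[ 0.2479 -0.5737  0.2923] [[ 0.918   0.3966  0.    ]
 [ 0.3966 -0.918  -0.    ]
 [ 0.      0.     -1.    ]] 0.08718759575506933
[[ 0.0002  0.9604  0.2785  0.0761]
 [ 1.     -0.0003  0.0002 -0.0015]
 [ 0.0002  0.2785 -0.9604 -0.0921]
 [ 0.      0.      0.      1.    ]]
```

```bash
r='{"delta_pos":[0.026,0.044,-0.008],"dr":[0,0,-4.2],"claw":1}'; python3 -m pendant '[{"delta_pos":[0.026,0.044,-0.008],"dr":[0,0,-4.2],"claw":1},{"delta_pos":[0.026,0.044,-0.008],"dr":[0,0,-4.2],"claw":1},{"delta_pos":[0.026,0.044,-0.008],"dr":[0,0,-4.2],"claw":1},{"delta_pos":[0.026,0.044,-0.008],"dr":[0,0,-4.2],"claw":1},{"delta_pos":[0.026,0.044,-0.008],"dr":[0,0,-4.2],"claw":1},{"delta_pos":[0.026,0.044,-0.008],"dr":[0,0,-4.2],"claw":1},{"delta_pos":[0.026,0.044,-0.008],"dr":[0,0,-4.2],"claw":1},{"delta_pos":[0.026,0.044,-0.008],"dr":[0,0,-4.2],"claw":1}]' 5; python3 -m pendant '[{"delta_pos":[0,0,0],"dr":[0,0,0],"claw":1},{"delta_pos":[0,0,0],"dr":[0,0,0],"claw":1}]'
python3 - <<'E'
from h import *
p,T=snap('wrist','w1.png'); print(arm.get_state()['tool_pos'])
for k in ['pliers','grip_mid','throat','die']:
    for b in arm.boxes_of(p,k)[:2]: print(k,b)
E
```

```text
time_s: 2.2
tool_pos: [0.4566, -0.2203, 0.2283]
ee_rot: [0.0, 0.996, -0.09, 0.0]
force: [1.0, -0.8, -0.7]
width: 0.0868
gripper_force: 0.0
time_s: 2.45
tool_pos: [0.4559, -0.222, 0.2285]
ee_rot: [0.0, 0.996, -0.088, 0.0]
force: [-1.6, 0.6, -0.7]
width: 0.0871
gripper_force: 0.0
[ 0.45570178 -0.22257983  0.22860665]
pliers {'box': [243.4, 74.7, 314.8, 244.8], 'score': 0.95}
pliers {'box': [309.7, 266.4, 374.4, 335.5], 'score': 0.71}
grip_mid {'box': [311.3, 265.1, 372.9, 332.2], 'score': 0.88}
grip_mid {'box': [247.0, 74.0, 316.3, 243.1], 'score': 0.79}
throat {'box': [307.4, 267.3, 372.5, 334.6], 'score': 0.76}
throat {'box': [248.1, 76.7, 314.8, 244.7], 'score': 0.64}
die {'box': [245.8, 72.6, 314.6, 247.1], 'score': 0.85}
die {'box': [310.1, 263.6, 372.4, 332.2], 'score': 0.77}
```

View pics/w1.png

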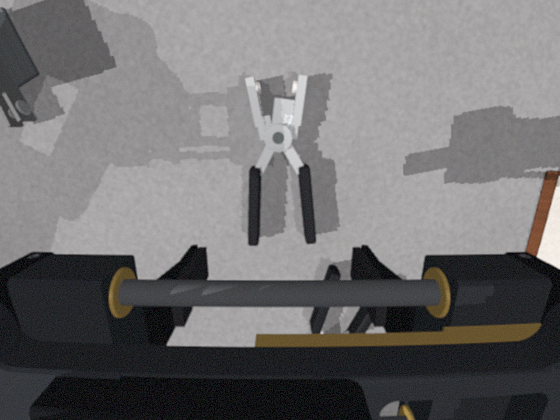

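Run:
```python
from h import *
np.set_printoptions(precision=4,suppress=True)
p,T=snap('wrist')
for n,c,z in [('pin',(278,137),.026),('gLend',(254,243),.026),('gRend',(310,241),.026),('gLfront',(255,170),.026),('gRfront',(304,168),.026),('tipL',(250,78),.023),('tipR',(301,77),.023),('other',(330,268),.026),('snap',(21,118),.02),('foot corner',(40,72),.006)]: print(n,back(p,T,c,z))
P=back(p,T,(278,137),.026);a=-.177
for yaw in (-.21,-.177,-.15): print(yaw,P[:2]-.07*np.array([np.cos(yaw),np.sin(yaw)]))
```

```text
pin [ 0.5235 -0.2332  0.026 ]
gLend [ 0.4195 -0.1879  0.026 ]
gRend [ 0.4109 -0.2475  0.026 ]
gLfront [ 0.496  -0.2047  0.026 ]
gRfront [ 0.4892 -0.2533  0.026 ]
tipL [ 0.5817 -0.217   0.023 ]
tipR [ 0.5739 -0.2644  0.023 ]
other [ 0.3753 -0.2646  0.026 ]
snap [0.5935 0.0228 0.02  ]
foot corner [ 0.6353 -0.0037  0.006 ]
-0.21 [ 0.4551 -0.2186]
-0.177 [ 0.4546 -0.2208]
-0.15 [ 0.4543 -0.2227]
```

```bash
python3 -m pendant '[{"delta_pos":[-0.0015,-0.001,-0.03],"dr":[0,0,2.0],"claw":1},{"delta_pos":[0,0,-0.04],"dr":[0,0,0],"claw":1},{"delta_pos":[0,0,-0.04],"dr":[0,0,0],"claw":1},{"delta_pos":[0,0,-0.03],"dr":[0,0,0],"claw":1},{"delta_pos":[0,0,-0.013],"dr":[0,0,0],"claw":1},{"delta_pos":[0,0,0],"dr":[0,0,0],"claw":1},{"delta_pos":[0,0,0],"dr":[0,0,0],"claw":1}]' 5
python3 -m pendant '[{"delta_pos":[0,0,0],"dr":[0,0,0],"claw":0.74},{"delta_pos":[0,0,0],"dr":[0,0,0],"claw":0.74},{"delta_pos":[0,0,0],"dr":[0,0,0],"claw":0.74},{"delta_pos":[0,0,0],"dr":[0,0,0],"claw":0.74},{"delta_pos":[0,0,0],"dr":[0,0,0],"claw":0.74},{"delta_pos":[0,0,0],"dr":[0,0,0],"claw":0.74}]' 5
```

```text
time_s: 3.62
tool_pos: [0.4552, -0.2235, 0.0766]
ee_rot: [0.001, 0.997, -0.072, 0.001]
force: [0.1, 0.8, 0.4]
width: 0.0868
gripper_force: 0.0
time_s: 4.38
tool_pos: [0.4547, -0.223, 0.0758]
ee_rot: [0.0, 0.997, -0.072, 0.0]
force: [-1.2, 1.0, 5.2]
width: 0.0698
gripper_force: 4.9
```

```bash
python3 -m pendant '[{"delta_pos":[0,0,0],"dr":[0,0,0],"claw":0.75},{"delta_pos":[0,0,0],"dr":[0,0,0],"claw":0.75},{"delta_pos":[0,0,0],"dr":[0,0,0],"claw":0.75},{"delta_pos":[0,0,0],"dr":[0,0,0],"claw":0.75}]' 12
python3 - <<'E'
from h import *
np.set_printoptions(precision=4,suppress=True)
p,T=snap('wrist','w2.png'); s=arm.get_state(); print(s['tool_pos'],s['force'],s['moment'],s['width'],s['gripper_force'])
E
```

```text
time_s: 4.88
tool_pos: [0.4547, -0.2232, 0.0759]
ee_rot: [0.0, 0.997, -0.072, 0.0]
force: [-1.1, -0.5, 5.4]
width: 0.0657
gripper_force: 7.4
[ 0.4547 -0.2231  0.0758] [-0.8699 -0.2481  6.0248] [ 0.0003  0.3115 -0.0235] 0.0657278645274409 7.361204847693443
```

View pics/w2.png

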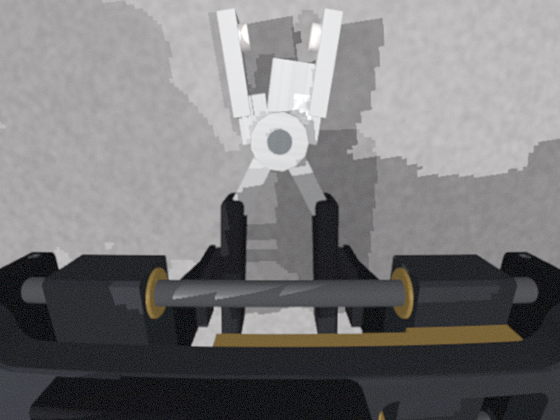

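```bash
python3 -m pendant '[{"delta_pos":[0,0,0.0015],"dr":[0,0,0],"claw":0.75},{"delta_pos":[-0.001,0.008,0],"dr":[0,0,1],"claw":0.75},{"delta_pos":[-0.001,0.014,0],"dr":[0,0,1.4],"claw":0.75},{"delta_pos":[-0.001,0.014,0],"dr":[0,0,1.4],"claw":0.75},{"delta_pos":[-0.001,0.014,0],"dr":[0,0,1.4],"claw":0.75},{"delta_pos":[-0.001,0.014,0],"dr":[0,0,1.4],"claw":0.75},{"delta_pos":[-0.001,0.014,0],"dr":[0,0,1.4],"claw":0.75},{"delta_pos":[-0.001,0.014,0],"dr":[0,0,1.4],"claw":0.75}]' 12
python3 -m pendant '[{"delta_pos":[-0.001,0.014,0],"dr":[0,0,1.4],"claw":0.75},{"delta_pos":[-0.001,0.014,0],"dr":[0,0,1.4],"claw":0.75},{"delta_pos":[-0.001,0.014,0],"dr":[0,0,1.4],"claw":0.75},{"delta_pos":[-0.001,0.014,0],"dr":[0,0,1.4],"claw":0.75},{"delta_pos":[-0.001,0.014,0],"dr":[0,0,1.4],"claw":0.75},{"delta_pos":[-0.001,0.014,0],"dr":[0,0,1.4],"claw":0.75},{"delta_pos":[-0.001,0.014,0],"dr":[0,0,1.4],"claw":0.75},{"delta_pos":[-0.002,0.014,0],"dr":[0,0,1.4],"claw":0.75}]'
python3 -m pendant '[{"delta_pos":[0,0.013,0],"dr":[0,0,1.4],"claw":0.75},{"delta_pos":[0,0,0],"dr":[0,0,0],"claw":0.75},{"delta_pos":[0,0,0],"dr":[0,0,0],"claw":0.75}]'
python3 - <<'E'
from h import *
np.set_printoptions(precision=4,suppress=True)
p,T=snap('wrist','w3.png'); s=arm.get_state(); print(s['tool_pos'],s['ee_rot'],s['force'],s['moment'],s['width'],s['gripper_force'])
E
```

```text
time_s: 5.92
tool_pos: [0.4473, -0.1297, 0.0767]
ee_rot: [-0.0, 1.0, 0.011, -0.0]
force: [-0.8, 0.1, -0.4]
width: 0.0653
gripper_force: 5.8
time_s: 6.92
tool_pos: [0.4383, -0.0178, 0.0768]
ee_rot: [0.0, 0.994, 0.109, 0.0]
force: [0.8, -0.3, -1.5]
width: 0.0654
gripper_force: 5.8
time_s: 7.3
tool_pos: [0.4384, -0.0058, 0.0768]
ee_rot: [0.0, 0.993, 0.12, 0.0]
force: [-0.0, -0.6, -0.4]
width: 0.0652
gripper_force: 5.8
[ 0.4385 -0.006   0.0768] [0.0001 0.9928 0.1197 0.0001] [-0.5736  0.665  -0.8936] [ 0.0029 -0.008   0.0308] 0.06559009586289603 5.810229778289795
```

View pics/w3.png

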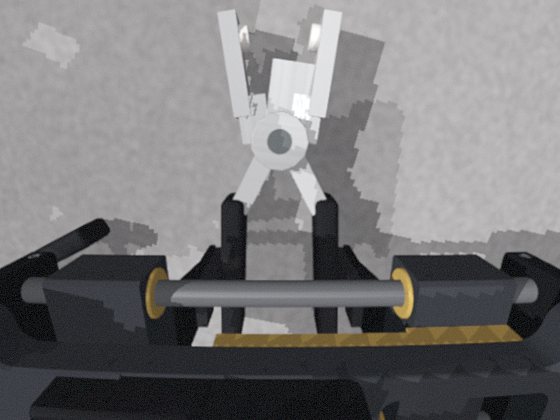

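Run:
```python
from h import *
np.set_printoptions(precision=4,suppress=True)
p,T=snap('wrist'); print(back(p,T,(105,225),.026))
p,T=snap('scene','s2.png')
f=np.zeros((560,800,3),np.uint8)
a=cv2.imread('pics/w1.png')[0:140,0:120]; f[:,:480]=cv2.resize(a,(480,560),interpolation=2)
b=cv2.imread('pics/s2.png')[240:304,262:326]; f[:320,480:]=cv2.resize(b,(320,320),interpolation=2)
cv2.imwrite('pics/c3.png',f)
```

```text
[0.4445 0.0908 0.026 ]
```

View pics/c3.png

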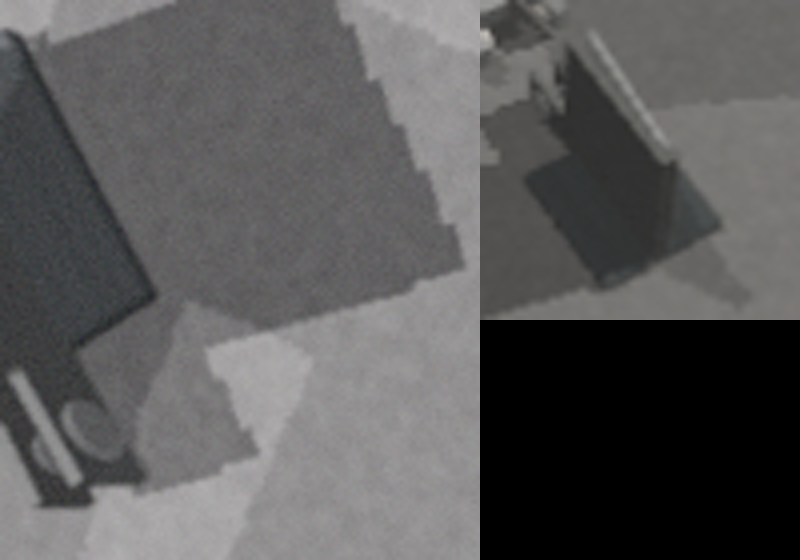

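Run:
```python
from h import *
np.set_printoptions(precision=4,suppress=True)
p=arm.snapshot('wrist'); s=dict(tool_pos=[.4557,-.2226,.2286],ee_rot=[0,.9961,-.088,0]); T=campose(p,s)
print(p['dist_coeffs'])
b=lambda x,y,z:back(p,T,(x/4,y/4),z)
c=b(155,297,.006); e=b(10,35,.006); h=b(78,345,.006); st=b(94,430,.015); t1=b(15,372,.026); t2=b(75,483,.026)
print(c,e,h,st,t1,t2)
for u,v in((c,e),(t2,t1)): d=v-u; print('yaw',np.arctan2(d[1],d[0]),np.linalg.norm(d))
d=h-c; print('front',np.arctan2(-d[0],d[1]))
```

```text
[-0.059  0.     0.     0.     0.   ]
[ 0.6334 -0.0001  0.006 ] [0.7036 0.0192 0.006 ] [0.6272 0.0258 0.006 ] [0.6037 0.0216 0.015 ] [0.6191 0.0288 0.026 ] [0.5901 0.0224 0.026 ]
yaw 0.2679957469325913 0.07279186377272573
yaw 0.21442057030335127 0.029672357601750632
front 0.23508490989213515
```

```bash
python3 -m pendant '[{"delta_pos":[0.004,0,0],"dr":[0,0,0.3],"claw":0.75},{"delta_pos":[0.007,0.0015,0],"dr":[0,0,0],"claw":0.75},{"delta_pos":[0.007,0.0018,0],"dr":[0,0,0],"claw":0.75},{"delta_pos":[0.0065,0.0017,0],"dr":[0,0,0],"claw":0.75},{"delta_pos":[0,0,0],"dr":[0,0,0],"claw":0.75},{"delta_pos":[0,0,0],"dr":[0,0,0],"claw":0.75}]'
python3 - <<'E'
from h import *
np.set_printoptions(precision=4,suppress=True)
p,T=snap('wrist','w4.png'); s=arm.get_state(); print(s['tool_pos'],s['ee_rot'],s['force'],s['moment'],s['width'],s['gripper_force'],p['cx'])
print(back(p,T,(279,141),.027))
f=cv2.imread('pics/w4.png')[0:180,160:400]; cv2.imwrite('pics/c4.png',cv2.resize(f,(800,600),interpolation=2))
E
```

```text
time_s: 8.25
tool_pos: [0.4628, -0.0007, 0.0766]
ee_rot: [-0.0, 0.992, 0.123, -0.0]
force: [-0.1, 0.6, -1.7]
width: 0.0652
gripper_force: 5.8
[ 0.4627 -0.0007  0.0767] [-0.      0.9925  0.1225 -0.0001] [-0.6522 -0.0156 -1.7384] [ 0.0648 -0.0063  0.0334] 0.06539435980326451 5.783312022686005 279.018900637315
[0.5312 0.018  0.027 ]
```

View pics/c4.png

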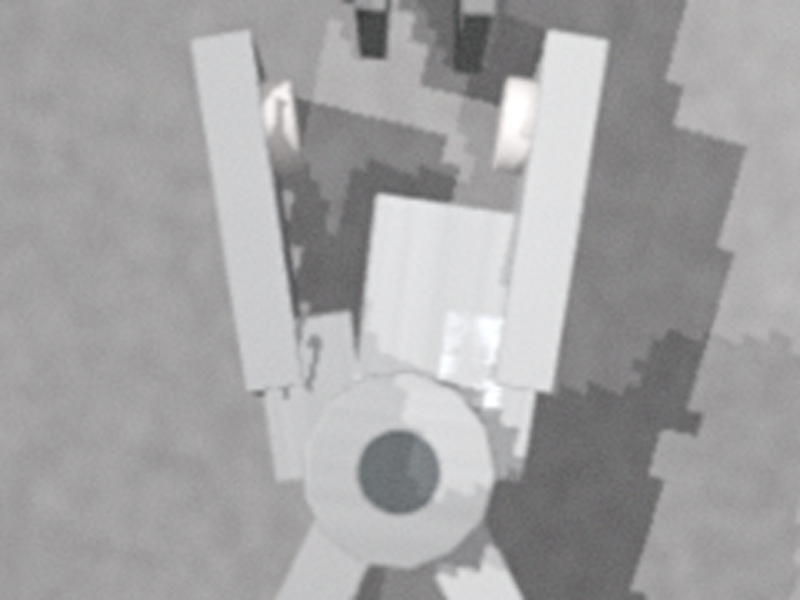

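Run:
```python
from h import *
np.set_printoptions(precision=4,suppress=True)
s=arm.get_state();p,T=snap('wrist'); k=.3
y=2*np.arctan2(.1225,.9925);X=np.array([np.cos(y),np.sin(y)]);Y=np.array([-X[1],X[0]])
f=lambda a,b,z:(lambda q:(q@X,q@Y))(back(p,T,(160+a*k,b*k),z)[:2]-np.array(s['tool_pos'])[:2])
for n,a,b,z in [('tongue',473,10,.026),('tongue bot',470,70,.004),('leaf',372,10,.024),('leafbot',372,57,.006),('throat',445,208,.024),('jawL tip',255,35,.024),('jawR tip',548,35,.024),('dieL',290,125,.022),('dieR',503,125,.022),('pin',400,470,.027)]: print(n,np.round(f(a,b,z),4))
```

```text
tongue [ 0.1294 -0.0084]
tongue bot [ 0.1294 -0.0095]
leaf [0.1301 0.0047]
leafbot [0.1305 0.0052]
throat [ 0.1057 -0.0051]
jawL tip [0.1272 0.0202]
jawR tip [ 0.1272 -0.0184]
dieL [0.1167 0.016 ]
dieR [ 0.1167 -0.0129]
pin [0.0709 0.001 ]
```

```bash
python3 -m pendant '[{"delta_pos":[0.0009,-0.0034,0],"dr":[0,0,0],"claw":0.75},{"delta_pos":[0.0039,0.001,0],"dr":[0,0,0],"claw":0.75},{"delta_pos":[0.0039,0.001,0],"dr":[0,0,0],"claw":0.75},{"delta_pos":[0.0039,0.001,0],"dr":[0,0,0],"claw":0.75},{"delta_pos":[0.0039,0.001,0],"dr":[0,0,0],"claw":0.75},{"delta_pos":[0.0034,0.0008,0],"dr":[0,0,0],"claw":0.75},{"delta_pos":[0,0,0],"dr":[0,0,0],"claw":0.75},{"delta_pos":[0,0,0],"dr":[0,0,0],"claw":0.75}]'
python3 - <<'E'
from h import *
np.set_printoptions(precision=4,suppress=True)
p,T=snap('wrist','w5.png'); s=arm.get_state(); print(s['tool_pos'],s['ee_rot'],s['force'],s['moment'],s['width'],s['gripper_force'])
f=cv2.imread('pics/w5.png')[0:180,160:400]; cv2.imwrite('pics/c5.png',cv2.resize(f,(800,600),interpolation=2))
E
```

```text
time_s: 9.35
tool_pos: [0.4828, 0.0007, 0.0767]
ee_rot: [0.0, 0.992, 0.122, 0.0]
force: [0.3, 0.2, -0.3]
width: 0.0655
gripper_force: 5.8
[0.4827 0.0007 0.0767] [-0.      0.9925  0.1224  0.    ] [-0.0587  0.2101 -0.3846] [ 0.0509 -0.0199 -0.0105] 0.06537903452195971 5.787387192249298
```

View pics/c5.png

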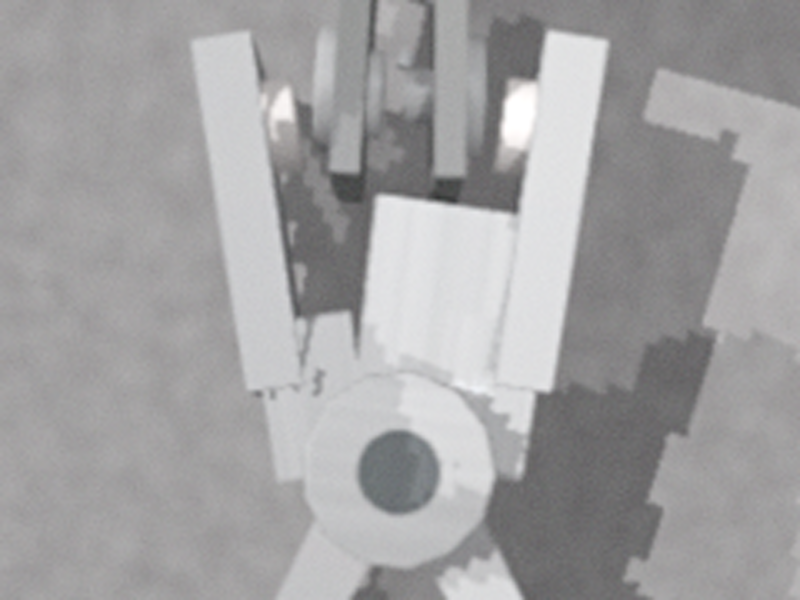

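```bash
python3 -m pendant '[{"delta_pos":[0.0015,0.0004,0],"dr":[0,0,0],"claw":0.75},{"delta_pos":[0.0015,0.0004,0],"dr":[0,0,0],"claw":0.75},{"delta_pos":[0,0,0],"dr":[0,0,0],"claw":0.75},{"delta_pos":[0,0,0],"dr":[0,0,0],"claw":0.75}]'
python3 -m pendant '[{"delta_pos":[0.0007,0.0002,0],"dr":[0,0,0],"claw":0.75},{"delta_pos":[0,0,0],"dr":[0,0,0],"claw":0.75},{"delta_pos":[0,0,0],"dr":[0,0,0],"claw":0.75}]'
python3 - <<'E'
from h import *
np.set_printoptions(precision=4,suppress=True)
p,T=snap('wrist','w6.png'); s=arm.get_state(); print(s['tool_pos'],s['force'],s['moment'],s['width'],s['gripper_force'])
f=cv2.imread('pics/w6.png')[0:180,160:400]; cv2.imwrite('pics/c6.png',cv2.resize(f,(800,600),interpolation=2))
E
```

```text
time_s: 9.9
tool_pos: [0.4853, 0.0014, 0.0765]
ee_rot: [-0.0, 0.992, 0.122, -0.001]
force: [-3.1, -2.0, -0.5]
width: 0.0656
gripper_force: 6.5
time_s: 10.28
tool_pos: [0.4855, 0.0016, 0.0763]
ee_rot: [-0.0, 0.992, 0.122, -0.001]
force: [-5.6, -2.7, -0.8]
width: 0.0656
gripper_force: 7.1
[0.4854 0.0016 0.0763] [-4.8585 -2.3168  0.299 ] [-0.3066  0.8271 -0.1433] 0.06538578482634863 7.085423916578293
```

View pics/c6.png

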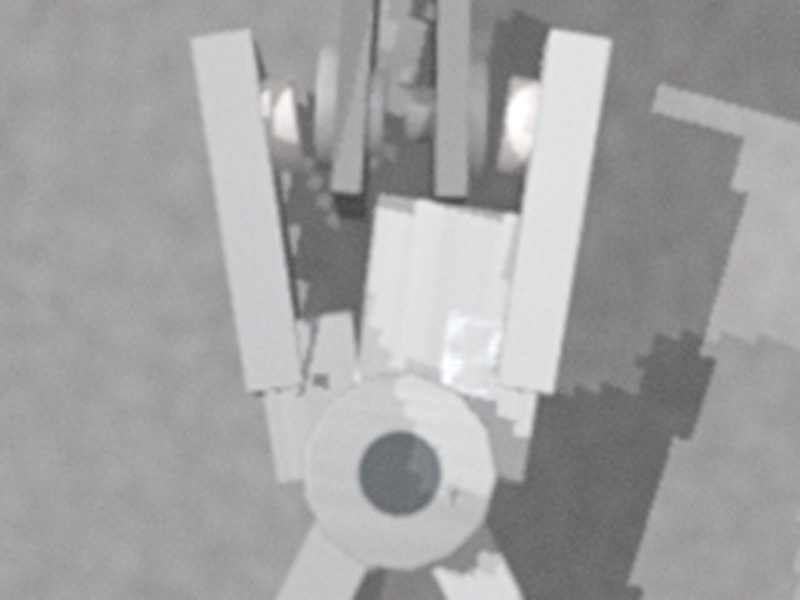

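```bash
python3 -m pendant '[{"delta_pos":[-0.0006,-0.0001,0],"dr":[0,0,0],"claw":0.72},{"delta_pos":[0,0,0],"dr":[0,0,0],"claw":0.70},{"delta_pos":[0,0,0],"dr":[0,0,0],"claw":0.68},{"delta_pos":[0,0,0],"dr":[0,0,0],"claw":0.67},{"delta_pos":[0,0,0],"dr":[0,0,0],"claw":0.67},{"delta_pos":[0,0,0],"dr":[0,0,0],"claw":0.67}]' 12
python3 -m pendant '[{"delta_pos":[0,0,0],"dr":[0,0,0],"claw":0.66},{"delta_pos":[0,0,0],"dr":[0,0,0],"claw":0.65},{"delta_pos":[0,0,0],"dr":[0,0,0],"claw":0.65},{"delta_pos":[0,0,0],"dr":[0,0,0],"claw":0.65}]'
```

```text
time_s: 11.08
tool_pos: [0.4843, 0.0015, 0.076]
ee_rot: [-0.0, 0.992, 0.123, -0.002]
force: [-6.9, -1.4, 0.4]
width: 0.0588
gripper_force: 9.5
time_s: 11.58
tool_pos: [0.484, 0.0016, 0.0759]
ee_rot: [-0.0, 0.992, 0.123, -0.002]
force: [-7.8, -1.9, 0.8]
width: 0.0568
gripper_force: 11.4
```

```bash
python3 -m pendant '[{"delta_pos":[-0.001,-0.0002,0],"dr":[0,0,0],"claw":0.65},{"delta_pos":[0,0,0],"dr":[0,0,0],"claw":0.65},{"delta_pos":[0,0,0],"dr":[0,0,0],"claw":0.65}]' 15
python3 -m pendant '[{"delta_pos":[0.0001,-0.0005,0],"dr":[0,0,0],"claw":0.635},{"delta_pos":[0.0001,-0.0005,0],"dr":[0,0,0],"claw":0.62},{"delta_pos":[0,0,0],"dr":[0,0,0],"claw":0.62},{"delta_pos":[0,0,0],"dr":[0,0,0],"claw":0.62}]'
```

```text
time_s: 11.95
tool_pos: [0.4839, 0.0016, 0.0762]
ee_rot: [-0.0, 0.992, 0.123, -0.001]
force: [-5.8, -0.7, -1.1]
width: 0.0567
gripper_force: 10.5
time_s: 12.45
tool_pos: [0.4837, 0.0008, 0.076]
ee_rot: [-0.001, 0.992, 0.123, -0.002]
force: [-6.6, 1.2, -1.1]
width: 0.0554
gripper_force: 15.0
```

```bash
python3 -m pendant '[{"delta_pos":[-0.0009,0.0002,0],"dr":[0,0,0],"claw":0.62},{"delta_pos":[0,0,0],"dr":[0,0,0],"claw":0.62},{"delta_pos":[0,0,0],"dr":[0,0,0],"claw":0.62}]' 17
python3 - <<'E'
from h import *
np.set_printoptions(precision=4,suppress=True)
p,T=snap('wrist','w7.png'); s=arm.get_state(); print(s['tool_pos'],s['force'],s['moment'],s['width'],s['gripper_force'])
f=cv2.imread('pics/w7.png')[0:180,160:400]; cv2.imwrite('pics/c7.png',cv2.resize(f,(800,600),interpolation=2))
E
```

```text
time_s: 12.82
tool_pos: [0.4832, 0.0006, 0.0763]
ee_rot: [-0.0, 0.992, 0.123, -0.001]
force: [-6.0, -1.0, -1.8]
width: 0.0541
gripper_force: 9.0
[0.4832 0.0006 0.0762] [-5.6687 -1.8766 -0.9332] [-0.1877  1.1012  0.1149] 0.053755916036010945 8.998347222805023
```

View pics/c7.png

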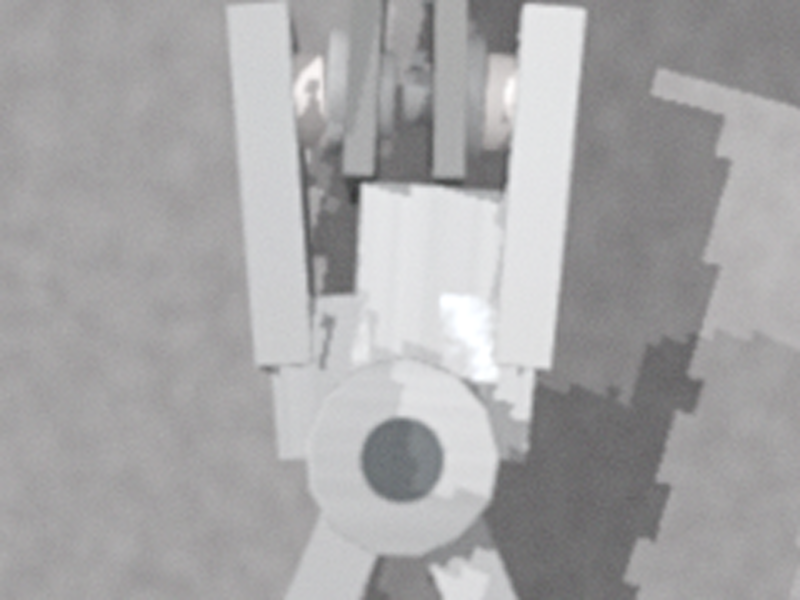

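```bash
python3 -m pendant '[{"delta_pos":[-0.0004,-0.0006,0],"dr":[0,0,0],"claw":0.605},{"delta_pos":[0.0001,-0.0005,0],"dr":[0,0,0],"claw":0.59},{"delta_pos":[0,0,0],"dr":[0,0,0],"claw":0.59},{"delta_pos":[0,0,0],"dr":[0,0,0],"claw":0.59}]' 18
python3 -m pendant '[{"delta_pos":[0.0001,-0.0005,0],"dr":[0,0,0],"claw":0.575},{"delta_pos":[0,0,0],"dr":[0,0,0],"claw":0.575},{"delta_pos":[0,0,0],"dr":[0,0,0],"claw":0.575}]' 18
```

```text
time_s: 13.38
tool_pos: [0.4828, -0.0005, 0.0762]
ee_rot: [-0.0, 0.992, 0.123, -0.001]
force: [-7.1, -1.5, -1.8]
width: 0.0515
gripper_force: 11.8
time_s: 13.75
tool_pos: [0.4827, -0.0011, 0.0761]
ee_rot: [-0.0, 0.992, 0.122, -0.002]
force: [-7.0, -2.3, -0.8]
width: 0.0504
gripper_force: 11.1
```

```bash
python3 -m pendant '[{"delta_pos":[0.0001,-0.0005,0],"dr":[0,0,0],"claw":0.56},{"delta_pos":[0,0,0],"dr":[0,0,0],"claw":0.56},{"delta_pos":[0,0,0],"dr":[0,0,0],"claw":0.56}]' 18
python3 -m pendant '[{"delta_pos":[0.0001,-0.0005,0],"dr":[0,0,0],"claw":0.545},{"delta_pos":[0,0,0],"dr":[0,0,0],"claw":0.545},{"delta_pos":[0,0,0],"dr":[0,0,0],"claw":0.545}]' 18
```

```text
time_s: 14.12
tool_pos: [0.4828, -0.0018, 0.0761]
ee_rot: [-0.0, 0.992, 0.122, -0.002]
force: [-7.5, -2.7, -0.4]
width: 0.0489
gripper_force: 9.9
time_s: 14.5
tool_pos: [0.4828, -0.0022, 0.0761]
ee_rot: [-0.0, 0.992, 0.122, -0.002]
force: [-7.5, -2.4, -0.8]
width: 0.0477
gripper_force: 11.7
```

```bash
python3 -m pendant '[{"delta_pos":[0.0001,-0.0005,0],"dr":[0,0,0],"claw":0.53},{"delta_pos":[0,0,0],"dr":[0,0,0],"claw":0.53},{"delta_pos":[0,0,0],"dr":[0,0,0],"claw":0.53}]' 18
python3 -m pendant '[{"delta_pos":[0,-0.0002,0],"dr":[0,0,0],"claw":0.515},{"delta_pos":[0,0,0],"dr":[0,0,0],"claw":0.515},{"delta_pos":[0,0,0],"dr":[0,0,0],"claw":0.515},{"delta_pos":[0,0,0],"dr":[0,0,0],"claw":0.515}]' 18
```

```text
time_s: 14.88
tool_pos: [0.4827, -0.0025, 0.076]
ee_rot: [-0.0, 0.992, 0.123, -0.002]
force: [-9.2, -1.6, -0.7]
width: 0.0466
gripper_force: 12.9
time_s: 15.38
tool_pos: [0.4825, -0.0024, 0.076]
ee_rot: [-0.0, 0.992, 0.123, -0.002]
force: [-9.2, 0.0, 0.6]
width: 0.0449
gripper_force: 17.1
```

Run:
```python
from h import *
p,T=snap('wrist','w8.png'); s=arm.get_state(); print(np.round(s['force'],1),np.round(s['moment'],2),s['width'],s['gripper_force'])
for f in ('w7','w8'):
    g=cv2.imread(f'pics/{f}.png',0)
    for r in (6,28,46): print(f,r,list(map(int,g[r-1:r+2,236:330].mean(0))))
```

```text
[-10.   -0.6   0.6] [-0.07  1.53  0.32] 0.04534389021964605 17.090728178154677
w7 6 [206, 208, 207, 207, 207, 208, 208, 209, 210, 205, 184, 137, 144, 153, 156, 155, 156, 158, 159, 161, 164, 165, 164, 164, 163, 163, 163, 162, 160, 154, 154, 154, 153, 153, 154, 153, 156, 153, 133, 129, 167, 174, 166, 163, 163, 164, 164, 162, 163, 160, 143, 115, 102, 99, 143, 171, 172, 170, 172, 171, 171, 172, 172, 166, 142, 126, 118, 111, 111, 113, 111, 110, 107, 108, 108, 105, 105, 104, 97, 123, 184, 221, 229, 227, 228, 226, 227, 227, 227, 226, 227, 227, 227, 227]
w7 28 [208, 206, 207, 207, 206, 208, 207, 209, 209, 208, 204, 201, 218, 235, 237, 226, 205, 185, 187, 224, 229, 193, 190, 190, 186, 183, 182, 172, 156, 153, 152, 157, 161, 170, 172, 171, 163, 152, 166, 170, 169, 161, 131, 111, 125, 155, 171, 172, 172, 172, 171, 156, 139, 134, 153, 169, 173, 172, 172, 171, 173, 170, 172, 167, 162, 170, 171, 171, 164, 179, 208, 214, 212, 211, 214, 236, 252, 244, 230, 221, 225, 227, 227, 228, 227, 226, 227, 227, 227, 226, 226, 226, 226, 226]
w7 46 [208, 206, 207, 207, 207, 207, 207, 208, 207, 207, 208, 210, 205
[... 1132 characters left out ...]
172, 173, 173, 174, 173, 173, 174, 170, 158, 153, 158, 161, 163, 162, 171, 202, 207, 205, 207, 203, 194, 195, 207, 208, 220, 229, 229, 229, 229, 229, 228, 228, 227, 228, 228, 228, 228, 227, 228, 229, 229, 215, 172, 137, 131]
w8 46 [163, 173, 195, 206, 208, 208, 208, 208, 208, 207, 209, 208, 207, 207, 208, 208, 208, 210, 212, 205, 138, 102, 124, 118, 110, 111, 111, 112, 113, 109, 111, 111, 111, 113, 136, 163, 175, 174, 172, 174, 173, 175, 174, 167, 140, 112, 105, 119, 153, 172, 175, 173, 173, 174, 174, 175, 170, 141, 113, 110, 108, 109, 106, 108, 107, 108, 110, 111, 113, 106, 95, 141, 206, 228, 230, 228, 228, 229, 229, 228, 228, 228, 227, 227, 226, 228, 227, 228, 228, 220, 188, 145, 131, 130]
```

```bash
python3 -m pendant '[{"delta_pos":[-0.001,-0.0002,0],"dr":[0,0,0],"claw":0.56},{"delta_pos":[0,0,0],"dr":[0,0,0],"claw":0.62},{"delta_pos":[0,0,0],"dr":[0,0,0],"claw":0.68},{"delta_pos":[0,0,0],"dr":[0,0,0],"claw":0.74},{"delta_pos":[0,0,0],"dr":[0,0,0],"claw":0.76},{"delta_pos":[0,0,0],"dr":[0,0,0],"claw":0.76},{"delta_pos":[0,0,0],"dr":[0,0,0],"claw":0.76}]' 12
python3 - <<'E'
from h import *
p,T=snap('wrist','w9.png'); s=arm.get_state(); print(np.round(s['force'],1),s['width'],s['gripper_force'])
g=cv2.imread('pics/w9.png',0)
for r in (6,28,46): print(r,list(map(int,g[r-1:r+2,216:350].mean(0))))
E
```

```text
time_s: 16.3
tool_pos: [0.4836, -0.003, 0.077]
ee_rot: [0.0, 0.992, 0.122, 0.0]
force: [0.7, -0.5, -1.1]
width: 0.0662
gripper_force: 5.8
[ 0.  -0.1 -0.6] 0.06600177596630587 5.796097855272819
6 [165, 164, 162, 162, 161, 158, 157, 156, 156, 157, 154, 155, 156, 156, 156, 158, 157, 157, 157, 156, 156, 155, 155, 152, 153, 153, 152, 153, 154, 155, 157, 157, 160, 159, 162, 161, 162, 162, 159, 160, 158, 159, 157, 155, 157, 154, 154, 154, 156, 154, 156, 155, 153, 158, 168, 169, 169, 168, 171, 170, 167, 158, 148, 154, 157, 154, 163, 169, 169, 168, 169, 169, 169, 170, 168, 152, 136, 132, 135, 135, 135, 136, 134, 134, 134, 131, 128, 129, 127, 128, 125, 128, 127, 127, 127, 126, 116, 114, 119, 125, 127, 130, 132, 134, 135, 140, 137, 137, 137, 136, 135, 131, 133, 134, 131, 135, 134, 134, 134, 133, 134, 131, 135, 133, 131, 128, 129, 129, 126, 127, 129, 130, 134, 134]
28 [162, 161, 160, 163, 181, 200, 205, 204, 204, 204, 204, 205, 203, 204, 205, 204, 204, 205, 205, 205, 204, 201, 176, 156, 164, 170, 170, 175, 190, 212, 224, 211, 175, 159, 161, 160, 166, 173, 175, 173, 168, 163, 161, 163, 161, 167, 
[... 412 characters left out ...]
0, 131, 139, 162, 174, 177]
46 [159, 160, 161, 159, 157, 157, 162, 183, 201, 204, 205, 203, 203, 205, 203, 205, 205, 204, 204, 205, 204, 205, 206, 204, 192, 162, 150, 151, 155, 155, 153, 151, 157, 163, 151, 133, 130, 133, 132, 135, 133, 133, 134, 133, 135, 127, 113, 116, 115, 106, 100, 106, 140, 168, 172, 170, 170, 170, 168, 170, 168, 149, 110, 98, 113, 142, 162, 171, 171, 168, 169, 169, 171, 167, 152, 126, 115, 115, 116, 121, 124, 126, 125, 115, 115, 110, 108, 104, 106, 104, 104, 102, 102, 105, 145, 202, 231, 235, 234, 234, 228, 218, 211, 206, 206, 216, 224, 225, 225, 224, 224, 224, 224, 222, 224, 223, 224, 224, 223, 224, 224, 223, 205, 157, 132, 132, 134, 134, 132, 133, 132, 133, 128, 129]
```

```bash
python3 -m pendant '[{"delta_pos":[-0.003,-0.0007,0],"dr":[0,0,0],"claw":0.76},{"delta_pos":[-0.006,-0.0015,0],"dr":[0,0,0],"claw":0.76},{"delta_pos":[-0.006,-0.0015,0],"dr":[0,0,0],"claw":0.76},{"delta_pos":[-0.007,-0.0017,0],"dr":[0,0,0],"claw":0.76},{"delta_pos":[-0.007,-0.0017,0],"dr":[0,0,0],"claw":0.76},{"delta_pos":[-0.007,-0.0017,0],"dr":[0,0,0],"claw":0.76},{"delta_pos":[-0.007,-0.0017,0],"dr":[0,0,0],"claw":0.76},{"delta_pos":[-0.005,-0.0012,0],"dr":[0,0,0],"claw":0.76}]'
python3 -m pendant '[{"delta_pos":[0,0,-0.001],"dr":[0,0,0],"claw":0.78},{"delta_pos":[0,0,0],"dr":[0,0,0],"claw":0.85},{"delta_pos":[0,0,0],"dr":[0,0,0],"claw":1},{"delta_pos":[0,0,0],"dr":[0,0,0],"claw":1},{"delta_pos":[0,0,0.02],"dr":[0,0,0],"claw":1},{"delta_pos":[0,0,0.04],"dr":[0,0,0],"claw":1},{"delta_pos":[0,0,0.05],"dr":[0,0,0],"claw":1},{"delta_pos":[0,0,0.05],"dr":[0,0,0],"claw":1}]'
python3 -m pendant '[{"delta_pos":[0,0,0],"dr":[0,0,0],"claw":1},{"delta_pos":[0,0,0],"dr":[0,0,0],"claw":1}]'
python3 - <<'E'
from h import *
np.set_printoptions(precision=3,suppress=True)
p,T=snap('wrist','w10.png')
for k in ['pliers','leaf','holder']:
    for b in arm.boxes_of(p,k)[:3]: print(k,b,back(p,T,((b['box'][0]+b['box'][2])/2,b['box'][1]),.023))
g=cv2.imread('pics/w10.png',0); 
for r in range(0,56,6): print(r,list(map(int,g[r,230:330:2])))
E
```

```text
time_s: 17.35
tool_pos: [0.4348, -0.0148, 0.0767]
ee_rot: [-0.0, 0.992, 0.122, -0.0]
force: [0.9, -0.1, -1.2]
width: 0.0663
gripper_force: 5.8
time_s: 18.35
tool_pos: [0.435, -0.0145, 0.2371]
ee_rot: [-0.0, 0.992, 0.122, -0.0]
force: [1.4, 0.4, -0.3]
width: 0.087
gripper_force: 0.0
time_s: 18.6
tool_pos: [0.4351, -0.0145, 0.2353]
ee_rot: [-0.0, 0.992, 0.123, -0.0]
force: [0.2, 0.0, -0.1]
width: 0.0877
gripper_force: 0.0
pliers {'box': [43.9, 173.4, 202.5, 257.2], 'score': 0.85} [0.427 0.155 0.023]
pliers {'box': [244.6, 77.3, 309.0, 241.5], 'score': 0.74} [0.556 0.019 0.023]
pliers {'box': [245.2, 0.0, 315.3, 45.1], 'score': 0.57} [0.622 0.033 0.023]
leaf {'box': [271.6, 0.0, 277.0, 41.8], 'score': 0.5} [0.62  0.038 0.023]
holder {'box': [243.0, 1.6, 313.2, 44.3], 'score': 0.85} [0.62  0.034 0.023]
0 [163, 163, 163, 156, 161, 161, 131, 108, 111, 108, 112, 110, 110, 107, 106, 110, 107, 106, 108, 105, 100, 90, 107, 125, 109, 66, 70, 71, 77, 80, 80, 82, 77, 77, 82, 79, 74, 80, 82, 79, 91, 77, 107, 120, 121, 113, 116, 113, 114, 120]
6 [165, 166, 163, 161, 160, 159, 163, 164, 164, 163, 16
[... 1506 characters left out ...]
 161, 159, 161, 162, 166, 164, 168, 167, 163, 165, 166, 161, 162, 156, 160, 149, 81, 93, 135, 70, 80, 112, 97, 96, 90, 91, 96, 99, 93, 94, 97, 101, 122, 119, 114, 137, 161, 159, 162, 159, 159, 166, 167]
48 [146, 145, 150, 146, 159, 168, 166, 166, 167, 164, 167, 164, 159, 160, 161, 165, 161, 162, 164, 154, 156, 148, 148, 152, 143, 143, 138, 140, 115, 101, 96, 91, 89, 96, 97, 93, 100, 95, 95, 94, 90, 107, 115, 156, 159, 165, 167, 162, 161, 162]
54 [148, 145, 143, 142, 140, 147, 147, 145, 140, 138, 137, 140, 143, 141, 144, 142, 150, 144, 144, 144, 146, 143, 144, 146, 150, 145, 148, 148, 141, 143, 142, 143, 149, 147, 144, 143, 142, 140, 130, 129, 154, 156, 159, 163, 165, 159, 162, 161, 163, 159]
```

```bash
python3 -c "
from cell import arm
print(arm.finish_job())"
```

```text
the job is handed in; nothing more can be done
None
```

I closed the snap with the farthest pliers, then opened them, drew them back about 35 mm clear of the holder and released them on the bench. The last wrist image shows the cover still shut, but I did not measure whether the pliers lie flat. The job is handed in and returned no verdict.

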